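# Line up the cut-glass tumblers by size

### The job

Stand the four blue cut-glass tumblers on the four dark round pads of the wooden board in order of size, the smallest next to the red end block and the largest at the other end, each upright and centred on its pad. They are glass: set each one down gently, never drop or tip one over, and do not let the tumblers knock against each other.

Things in the scene. Friction and masses are not known exactly. Their poses are not given: they have to be found in the camera images.
- tumbler_a: smallest of four loose cobalt-blue cut-glass tumblers, open at the top, standing upright: rim diameter 40 mm, foot diameter 38 mm (straight, slightly tapered wall 3.5 mm thick), 55 mm tall, about 90 g. Origin at the centre of its underside, z up along its axis; round, any yaw. Starts on the table (z = 0), nearer the robot than the board; clutter near it is at most 10 mm high.
- tumbler_b: second smallest of four loose cobalt-blue cut-glass tumblers, open at the top, standing upright: rim diameter 48 mm, foot diameter 45 mm (straight, slightly tapered wall 3.5 mm thick), 68 mm tall, about 130 g. Origin at the centre of its underside, z up along its axis; round, any yaw. Starts on the table (z = 0), nearer the robot than the board; clutter near it is at most 10 mm high.
- tumbler_c: second largest of four loose cobalt-blue cut-glass tumblers, open at the top, standing upright: rim diameter 56 mm, foot diameter 53 mm (straight, slightly tapered wall 3.5 mm thick), 81 mm tall, about 190 g. Origin at the centre of its underside, z up along its axis; round, any yaw. Starts on the table (z = 0), nearer the robot than the board; clutter near it is at most 10 mm high.
- tumbler_d: largest of four loose cobalt-blue cut-glass tumblers, open at the top, standing upright: rim diameter 64 mm, foot diameter 60 mm (straight, slightly tapered wall 3.5 mm thick), 94 mm tall, about 270 g. Origin at the centre of its underside, z up along its axis; round, any yaw. Starts on the table (z = 0), nearer the robot than the board; clutter near it is at most 10 mm high.
- pad1: first of four equal dark rubber discs (76 mm diameter, 3 mm thick) fixed in a straight row 100 mm apart on a fixed pale wooden board (100 x 520 x 12 mm), numbered from the left (+y) end. Origin at the centre of its underside, 12 mm above the table; its upper face, where a tumbler stands, is 15 mm above the table. Its y axis lies along the row.
- pad2: second of four equal dark rubber discs (76 mm diameter, 3 mm thick) fixed in a straight row 100 mm apart on a fixed pale wooden board (100 x 520 x 12 mm), numbered from the left (+y) end. Origin at the centre of its underside, 12 mm above the table; its upper face, where a tumbler stands, is 15 mm above the table. Its y axis lies along the row.
- pad3: third of four equal dark rubber discs (76 mm diameter, 3 mm thick) fixed in a straight row 100 mm apart on a fixed pale wooden board (100 x 520 x 12 mm), numbered from the left (+y) end. Origin at the centre of its underside, 12 mm above the table; its upper face, where a tumbler stands, is 15 mm above the table. Its y axis lies along the row.
- pad4: fourth of four equal dark rubber discs (76 mm diameter, 3 mm thick) fixed in a straight row 100 mm apart on a fixed pale wooden board (100 x 520 x 12 mm), numbered from the left (+y) end, so the last on the right. Origin at the centre of its underside, 12 mm above the table; its upper face, where a tumbler stands, is 15 mm above the table. Its y axis lies along the row.
- red_block: fixed red plastic block, 70 mm across the board, 25 mm along it, 20 mm high, on one end of the board 85 mm beyond the centre of the end pad (a grey block like it is at the other end); which end is red differs from start to start. Origin at the centre of its underside, 12 mm above the table. Clutter up to 105 mm high stands beyond the board.
There are look-alikes about, which are no part of the job. Leave any orange or pink look-alike of the tumbler_a alone.

How it is judged:
By the outcome, as a careful person would: the job done as asked, in the order asked, and still so for the second after the job is handed in, with the robot touching nothing.
It also fails if it takes over 120 s, if anything falls off the work surface, if the arm or the gripper's body presses on something with over 40 N, if the wrist force passes 120 N, or if a joint passes its speed limit or range.

### The arm

A 7-joint arm with a two-finger parallel gripper is mounted at the origin on the work surface. World frame = base frame: x ahead of the robot, y to its left, z up, the work surface at z = 0. Lengths are in m, angles in rad, forces in N, time in s.
With the tool pointing down it reaches from about 0.35 to 0.9 m from the base axis. Payload 19.9 kg.
Tool frame: the origin (TCP) lies midway between the tips of the shut fingers; the grasp point (between the pads) lies 19 mm behind it; z points along the fingers, y is the direction in which the jaws open and shut (so a half turn about z gives the same grasp; the last joint's range is limited). The gripper opens to 94 mm and grips with 3 to 60 N. Pads are 16 mm wide; open, the fingers measure 119 mm over their backs; the gripper's body (75 mm by 177 mm) begins 78 mm behind the grasp point.
Start: joints at [-1.379, 0.417, -0.01, 1.614, 0.005, 1.111, -0.053], TCP at [0.144, 0.608, 0.205] pointing down, gripper open.
Joint ranges: [-2.81, 2.81], [-0.39, 2.02], [-1.27, 1.25], [0.06, 2.57], [-1.19, 4.33], [0.19, 2], [-2.82, 2.82]. Speed limits (rad/s): [1.89, 1.89, 2.39, 2.39, 3.01, 3.01, 3.01].

### API

Orientations are given as a unit quaternion [w, x, y, z].
In Python, from rig import get_state, read_camera, close_job gives the robot as it stands.
- The arm moves only by the tool apply_moves, never from a script. Its argument "targets" is a list of rows, each a list of 3 entries, a list of its own where there are three numbers: the shift along the tool's x, y, z each as a share of 0.06 m, from -1 to 1, then the turn about the tool's z as a share of 0.1 rad, from -1 to 1, then the finger opening in mm, from 0 to 94. In form: [[[tx, ty, tz], twist, hand], ...]. A call has exactly 10 rows; each row shifts and turns the commanded pose from where the row before left it, along the tool's axes as they then stand; what a row does not reach is not made up. A row lasts 1/8 s, in which the tool goes at most 62.5 mm and 10.7 degrees, less where a joint would pass 70% of its speed; a pose out of reach is approached as far as the arm can. A call with a number of a shift or a turn outside -1 to 1 is refused whole. A call with a gripper value outside its range is refused whole. The fingers move at their own pace and stop on an object; the grip force is fixed at half the most. Time passes only in rows, so rows that do not move let the fingers close, or fill a call up. It gives the time, the measured TCP pose, the force and the opening at its end, in the units of the state.
- get_state(): the state, without advancing time (a new reading comes with each control period).
- read_camera(name): name is "scene" or "top" or "wrist"; returns a dict with "color" (384x512x3 uint8, blue, green, red), "range_z" (384x512 float32, m along the optical axis (not along the pixel's ray), 0 where there is no reading), "vertical_fov" (degrees; the focal length in pixels is half the picture's height over the tangent of half this angle, whatever the lens; pixels are square), "cx", "cy" (the principal point, pixels), "R" (3x3) and "t" (3): a world point X has camera coordinates R X + t; the wrist camera has in their place "tool_from_camera" (4x4, takes a point from camera to tool coordinates, whose origin is the TCP and whose axes are the flange's). Camera axes: x right, y down, z forward; pixel columns grow to the right and rows downward; lengths in m; the calibration is good to about 2 mm. A picture is of the moment at which its call begins: read the wrist's pose just before it.
- close_job(): hands the job in, once; it reports no verdict.
The state is a dict: "time": time; "joints": joint angles; "joint_vel": joint speeds; "tau": joint torques, N m; "tcp_pos": TCP position; "ee_rot": TCP orientation; "ft_force": force on the tool from outside, world axes, zero at the start; "ft_torque": the same for the moment, N m; "finger_gap": opening from 0.0 (shut) to 1.0 (fully open).
Only numpy, scipy, OpenCV 4.12 (cv2) and the standard library are available. Lean on these libraries where they do the work, as an engineer would, in place of code of your own. Each camera call takes 0.05 s, during which the arm holds its last target.

## Working session

There is one attempt and no reset: what is moved stays moved. The work goes in short steps, Python scripts to look and compute and a tool call to move; the robot and the scene stay as the last step left them, time stands still between calls to the robot, and variables do not carry over. Pictures are saved under pics/ and viewed, and the job is handed in when it is done.

Besides the shell and the picture viewer there is one more tool, called after ">>>" as name([rows], argument=value, ...), one row to a line, values as JSON. apply_moves: Moves the arm, as the interface text tells. Shift numbers are shares of 0.06 m and turn numbers shares of 0.1 rad, none past 1 either way. Its arguments: {"type":"object","properties":{"targets":{"type":"array","items":{"type":"array"}}},"required":["targets"]}

```bash
ls; mkdir -p pics
python3 - <<'E'
from rig import *
import cv2
s=get_state(); print({k:s[k] for k in('time','tcp_pos','ee_rot','finger_gap','ft_force')})
for n in('scene','top','wrist'):
    c=read_camera(n); cv2.imwrite(f'pics/{n}0.png',c['color']); print(n,c['vertical_fov'],c['cx'],c['cy'],c.get('R'),c.get('t'),c.get('tool_from_camera'))
E
```

```text
pics
{'time': 0.0, 'tcp_pos': array([0.14410833, 0.60776804, 0.20482223]), 'ee_rot': array([-9.87138753e-06,  1.16102768e-01,  9.93237022e-01, -6.03794359e-04]), 'finger_gap': 1.0020561902400615, 'ft_force': array([ 0.15149377, -0.80374493, -0.77572857])}
scene 44.592869023391046 250.52327226852452 192.8394562009176 [[ 0.10575682  0.99439089  0.00150129]
 [ 0.64014067 -0.06692564 -0.7653371 ]
 [-0.76094377  0.08190066 -0.64362789]] [-0.06495848 -0.27554678  1.6753241 ] None
top 49.36856386838235 258.7892116525414 193.13001485791565 [[ 0.00427832 -0.99986973 -0.01556319]
 [-0.98416392 -0.00145211 -0.17725482]
 [ 0.17720913  0.01607508 -0.98404193]] [0.01973708 0.47847325 1.00726788] None
wrist 70.19344370161515 254.37292390783142 190.6689614521721 None None [[-3.27928412e-04 -9.61994814e-01 -2.73067518e-01  8.17510031e-02]
 [ 9.99999864e-01 -4.26036964e-04  2.99988016e-04 -3.02583564e-04]
 [-4.04923773e-04 -2.73067383e-01  9.61994823e-01 -1.79779120e-01]
 [ 0.00000000e+00  0.00000000e+00  0.00000000e+00  1.00000000e+00]]
```

View pics/scene0.png

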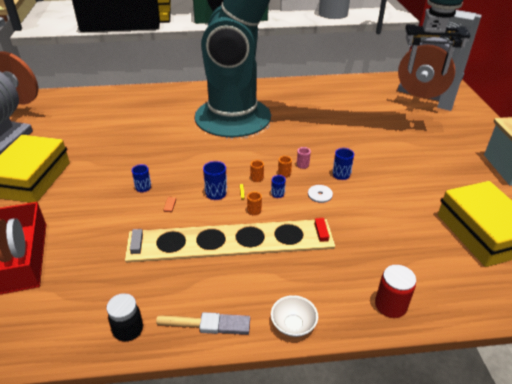

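View pics/top0.png

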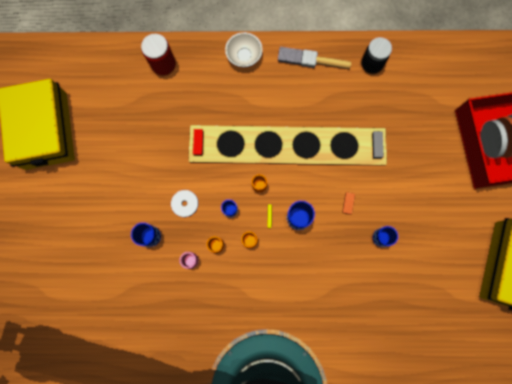

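View pics/wrist0.png

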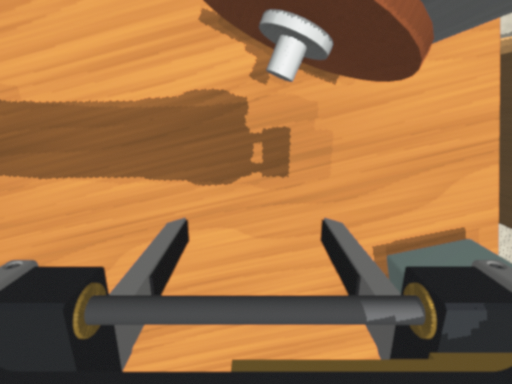

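The top view shows four blue tumblers at about (230,208), (385,237), (147,235) and (301,215). The look-alikes are orange at (260,184), (217,245) and (250,241), and pink at (189,260). The red block at (198,142) is the left (+y) end, so pad1 is the smallest tumbler's pad. Next I'll measure them.

```bash
cat > h.py <<'E'
import numpy as np, cv2
from rig import *
from scipy.optimize import least_squares
def cloud(c, s=None):
    z=c['range_z']; h,w=z.shape; f=h/2/np.tan(np.radians(c['vertical_fov'])/2)
    v,u=np.mgrid[:h,:w]
    P=np.stack([(u-c['cx'])/f*z,(v-c['cy'])/f*z,z],-1)
    if 'R' in c and c['R'] is not None: X=(P-c['t'])@c['R']
    else:
        T=np.array(c['tool_from_camera']); P=P@T[:3,:3].T+T[:3,3]
        q=s['ee_rot']; from scipy.spatial.transform import Rotation as Ro
        X=P@Ro.from_quat([q[1],q[2],q[3],q[0]]).as_matrix().T+s['tcp_pos']
    X[z<=0]=np.nan
    return X
def circ(p):
    A=np.c_[2*p,np.ones(len(p))]; b=(p**2).sum(1); x=np.linalg.lstsq(A,b,rcond=None)[0]
    r=lambda q:np.hypot(p[:,0]-q[0],p[:,1]-q[1])-q[2]
    return least_squares(r,[x[0],x[1],np.sqrt(x[2]+x[0]**2+x[1]**2)],loss='soft_l1',f_scale=.002).x
def blobs(c,lo,hi,amin=60):
    hsv=cv2.cvtColor(c['color'],cv2.COLOR_BGR2HSV); m=cv2.inRange(hsv,lo,hi)
    n,l,st,ce=cv2.connectedComponentsWithStats(m)
    return [(l==i,st[i],ce[i]) for i in range(1,n) if st[i,4]>=amin]
def project(c,X):
    f=c['color'].shape[0]/2/np.tan(np.radians(c['vertical_fov'])/2)
    p=c['R']@X+c['t']; return p[:2]/p[2]*f+[c['cx'],c['cy']]
E
python3 - <<'E'
from h import *
np.set_printoptions(precision=4,suppress=True)
for n in('top','scene'):
    c=read_camera(n); X=cloud(c)
    print(n,'table z med',np.nanmedian(X[...,2]))
    for m,st,ce in blobs(c,(110,100,40),(130,255,255)):
        P=X[m]; P=P[np.isfinite(P).all(1)]
        zt=np.percentile(P[:,2],97)
        rim=P[P[:,2]>zt-.006]
        print('blue',ce.round(),st[4],'ztop',zt.round(4),circ(rim[:,:2]),len(rim))
    for m,st,ce in blobs(c,(0,0,0),(179,255,45)):
        P=X[m];P=P[np.isfinite(P).all(1)]
        if len(P) and P[:,0].mean()>.4: print('dark',ce.round(),st[4],P.mean(0),(P.max(0)+P.min(0))/2)
    for m,st,ce in blobs(c,(0,200,100),(4,255,255),30)+blobs(c,(176,200,100),(179,255,255),30):
        P=X[m];P=P[np.isfinite(P).all(1)]
        print('red',ce.round(),st[4],P.mean(0))
c=read_camera('top')
cv2.imwrite('pics/crop.png',cv2.resize(c['color'][120:280,120:410],None,fx=2.7,fy=2.7,interpolation=cv2.INTER_CUBIC))
E
```

```text
top table z med -0.0008332473448059077
blue [229. 208.] 195 ztop 0.0557 [0.4405 0.0961 0.0176] 48
blue [300. 215.] 566 ztop 0.0936 [ 0.4195 -0.079   0.0296] 100
blue [145. 234.] 487 ztop 0.0814 [0.372  0.2994 0.0255] 86
blue [385. 236.] 361 ztop 0.0684 [ 0.3708 -0.2881  0.0216] 81
dark [372.  64.] 321 [ 0.8271 -0.2772  0.0437] [ 0.8366 -0.2824  0.04  ]
dark [ 53. 138.] 442 [0.6206 0.5494 0.0557] [0.6569 0.5725 0.0541]
dark [230. 143.] 471 [0.6173 0.0976 0.0139] [0.6175 0.0984 0.0138]
dark [268. 144.] 476 [ 0.6155 -0.0024  0.0139] [ 0.6156 -0.0022  0.0123]
dark [306. 145.] 473 [ 0.614  -0.1022  0.0136] [ 0.6142 -0.1024  0.0127]
dark [344. 145.] 477 [ 0.6124 -0.2018  0.0136] [ 0.6117 -0.2019  0.0131]
red [492. 140.] 1439 [ 0.6254 -0.587   0.02  ]
red [198. 142.] 193 [0.6161 0.1809 0.0308]
scene table z med 0.0012025857849351632
blue [343. 163.] 478 ztop 0.0812 [0.3777 0.2985 0.0258] 69
blue [215. 180.] 709 ztop 0.094 [ 0.4256 -0.0799  0.0295] 86
blue [141. 178.] 365 ztop 0.0688 [ 0.3759 -0.2897  0.0216] 56
blue [278. 186.] 240 ztop 0.056 [0.4462 0.095  0.0175] 50
dark [472. 231.] 290 [0.6966 0.539  0.0559] [0.678  0.5579 0.0556]
dark [288. 234.] 370 [0.6246 0.0962 0.0157] [0.6242 0.0967 0.0156]
dark [250. 237.] 375 [ 0.6223 -0.003   0.0156] [ 0.6217 -0.0031  0.0154]
dark [210. 239.] 389 [ 0.6205 -0.1029  0.0153] [ 0.6202 -0.1024  0.015 ]
dark [171. 242.] 395 [ 0.6191 -0.2024  0.0152] [ 0.6185 -0.2028  0.0152]
dark [127. 327.] 608 [ 0.8787 -0.2821  0.0402] [ 0.87   -0.2869  0.0354]
red [483.  97.] 31 [-0.6751  1.4072 -0.3712]
red [ 21. 245.] 1632 [ 0.6162 -0.5584  0.0425]
red [322. 229.] 199 [0.6298 0.1798 0.0312]
red [398. 290.] 151 [0.8802 0.2787 0.0882]
```

View pics/crop.png

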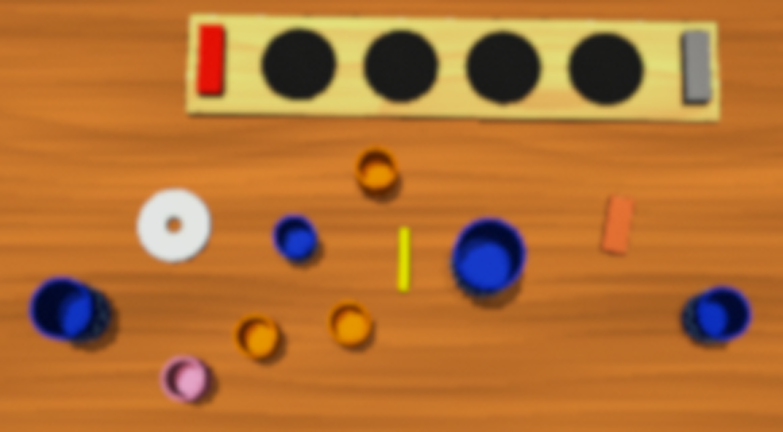

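The crop confirms the choice: a at (230,208), b at (385,237), c at (147,235) and d at (301,215). Their heights of 56, 68, 81 and 94 mm match the sizes given, and the orange and pink ones are left out. The two fixed cameras disagree by about 6 mm in x, so I'll refine with the wrist camera. First I'll square the yaw and go above tumbler c.

>>> apply_moves([
  [[0,0,-0.25],-0.78,94],
  [[0,0,-0.25],-0.78,94],
  [[0,0,-0.25],-0.77,94],
  [[-0.5,-0.7,0],0,94],
  [[-0.5,-0.7,0],0,94],
  [[-0.5,-0.7,0],0,94],
  [[-0.5,-0.7,0],0,94],
  [[-0.5,-0.7,0],0,94],
  [[-0.5,-0.7,0],0,94],
  [[-0.5,-0.7,0],0,94],
])

```text
time: 1.55
tcp_pos: [0.355, 0.3127, 0.2506]
ee_rot: [0.0, -0.0, 1.0, 0.0]
ft_force: [1.0, 1.1, -0.6]
finger_gap: 1.001
```

```bash
cat > w.py <<'E'
from h import *
import sys
np.set_printoptions(precision=4,suppress=True)
s=get_state(); c=read_camera('wrist'); X=cloud(c,s)
print('tcp',s['tcp_pos'],'t',s['time'],'q',s['ee_rot'],'gap',s['finger_gap'],'ft',s['ft_force'])
cv2.imwrite('pics/%s.png'%sys.argv[1],c['color'])
for m,st,ce in blobs(c,(110,100,30),(130,255,255),150):
    P=X[m]; P=P[np.isfinite(P).all(1)]
    if len(P)<80: continue
    zt=np.percentile(P[:,2],97)
    rim=P[P[:,2]>zt-.004]
    print('blue',ce.round(),st[4],'ztop',zt.round(4),circ(rim[:,:2]),len(rim))
for m,st,ce in blobs(c,(0,0,0),(179,255,50),300):
    P=X[m];P=P[np.isfinite(P).all(1)]
    P=P[(P[:,2]<.022)&(P[:,2]>.005)] if len(P) else P
    if len(P)>200:
        e=cv2.findContours(m.astype(np.uint8),cv2.RETR_EXTERNAL,cv2.CHAIN_APPROX_NONE)[0]
        e=max(e,key=len)[:,0]; Q=X[e[:,1],e[:,0]];Q=Q[np.isfinite(Q).all(1)];Q=Q[(Q[:,2]<.022)&(Q[:,2]>.005)]
        print('dark',ce.round(),st[:4],P.mean(0),circ(Q[:,:2]))
E
python3 w.py c1
```

```text
tcp [0.355  0.3127 0.2506] t 1.55 q [ 0.0001 -0.0001  1.      0.0002] gap 1.0011493156484896 ft [ 1.0184  1.0984 -0.6357]
blue [245. 187.] 1430 ztop 0.0819 [0.3713 0.3    0.0257] 298
blue [ 14. 208.] 966 ztop 0.065 [ 0.4194 -0.0801  0.0312] 78
blue [114. 225.] 782 ztop 0.0554 [0.4398 0.0969 0.0178] 196
```

View pics/c1.png

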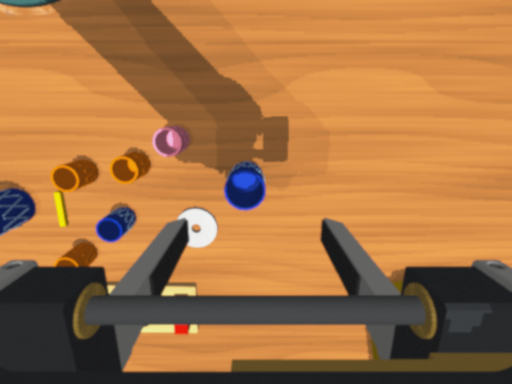

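The wrist picture shows tumbler c at (245,187), with the pink cup at (170,142) and a white washer at (198,228). It gives c at (0.3713, 0.3000), agreeing with the top camera. Lining up and lowering.

>>> apply_moves([
  [[-0.27,-0.21,0],0,94],
  [[0,0,0.5],0,94],
  [[0,0,0.6],0,94],
  [[0,0,0.6],0,94],
  [[0,0,0.6],0,94],
  [[0,0,0.5],0,94],
  [[0,0,0.4],0,94],
  [[0,0,0.3],0,94],
  [[0,0,0.2],0,94],
  [[0,0,0],0,94],
])

```text
time: 2.85
tcp_pos: [0.3702, 0.3013, 0.028]
ee_rot: [-0.0, -0.0, 1.0, -0.0]
ft_force: [-0.2, 0.6, 0.2]
finger_gap: 1.001
```

>>> apply_moves([
  [[0,0,0],0,80],
  [[0,0,0],0,72],
  [[0,0,0],0,66],
  [[0,0,0],0,62],
  [[0,0,0],0,59],
  [[0,0,0],0,57],
  [[0,0,0],0,55],
  [[0,0,0],0,52],
  [[0,0,0],0,48],
  [[0,0,0],0,45],
])

```text
time: 4.1
tcp_pos: [0.3704, 0.3016, 0.0284]
ee_rot: [-0.0, -0.0, 1.0, -0.0]
ft_force: [-0.5, -0.7, -1.1]
finger_gap: 0.58
```

```bash
python3 w.py c2
```

```text
tcp [0.3704 0.3016 0.0284] t 4.1 q [-0.     -0.0001  1.     -0.    ] gap 0.5795470526079384 ft [-0.4963 -0.7452 -1.0633]
blue [254. 254.] 7915 ztop 0.0824 [0.371  0.3018 0.0257] 1515
```

View pics/c2.png

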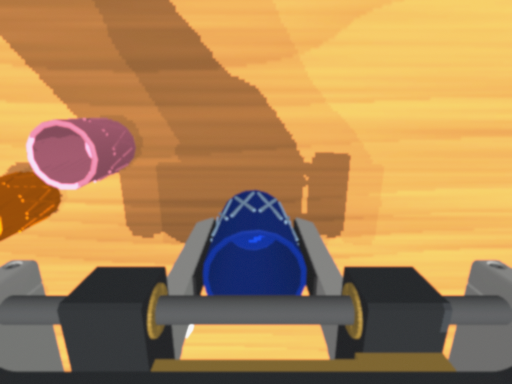

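Tumbler c is at (254,254) between the fingers. The opening is 54.5 mm, which is its diameter at that height, so it is held. Lifting.

>>> apply_moves([
  [[0,0,-0.1],0,45],
  [[0,0,-0.25],0,45],
  [[0,0,-0.4],0,45],
  [[0,0,-0.5],0,45],
  [[0,0,-0.5],0,45],
  [[0,0,-0.5],0,45],
  [[0,0,-0.4],0,45],
  [[0,0,-0.25],0,45],
  [[0,0,0],0,45],
  [[-0.1,-0.17,0],0,45],
])

```text
time: 5.4
tcp_pos: [0.376, 0.2912, 0.2017]
ee_rot: [-0.0, -0.001, 1.0, -0.0]
ft_force: [0.3, 0.3, -2.4]
finger_gap: 0.577
```

>>> apply_moves([
  [[-0.25,-0.4,0],0,45],
  [[-0.4,-0.7,0],0,45],
  [[-0.45,-0.75,0],0,45],
  [[-0.45,-0.75,0],0,45],
  [[-0.45,-0.75,0],0,45],
  [[-0.45,-0.75,0],0,45],
  [[-0.45,-0.75,0],0,45],
  [[-0.45,-0.75,0],0,45],
  [[-0.4,-0.6,0],0,45],
  [[-0.2,-0.3,0],0,45],
])

```text
time: 6.65
tcp_pos: [0.6134, -0.1021, 0.2011]
ee_rot: [-0.001, 0.001, 1.0, -0.001]
ft_force: [-0.0, -0.1, -2.1]
finger_gap: 0.577
```

```bash
python3 w.py c3
```

```text
tcp [ 0.6134 -0.1021  0.2011] t 6.65 q [-0.001   0.0013  1.     -0.0007] gap 0.576517204460779 ft [-0.0474 -0.0601 -2.1374]
blue [275.  16.] 1811 ztop 0.0954 [ 0.4206 -0.0804  0.0297] 354
blue [433.  27.] 1749 ztop 0.0564 [0.4412 0.095  0.0178] 461
blue [254. 253.] 8030 ztop 0.2551 [ 0.6142 -0.1018  0.0257] 1501
dark [185. 163.] [166 149  41  28] [ 0.596  -0.1963  0.0153] [ 0.5967 -0.1971  0.0226]
dark [253. 167.] [229 150  51  38] [ 0.6024 -0.1044  0.0154] [ 0.6052 -0.1036  0.0292]
```

View pics/c3.png

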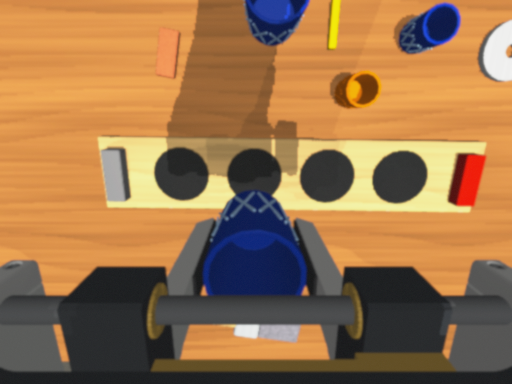

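All four pads are in view, at (182,173), (254,173), (327,175) and (400,177), with red at (467,180). I'll fit the pads precisely.

```bash
cat > pads.py <<'E'
from h import *
np.set_printoptions(precision=4,suppress=True)
s=get_state()
for n in ('wrist','top','scene'):
    c=read_camera(n); X=cloud(c,s)
    m=(c['color'].max(-1)<75)&(X[...,2]>.009)&(X[...,2]<.021)&(X[...,0]>.55)&(X[...,0]<.68)&(abs(X[...,1]+.05)<.21)
    k,l,st,ce=cv2.connectedComponentsWithStats(m.astype(np.uint8))
    for i in range(1,k):
        if st[i,4]<200: continue
        e=cv2.findContours((l==i).astype(np.uint8),cv2.RETR_EXTERNAL,cv2.CHAIN_APPROX_NONE)[0]
        e=max(e,key=len)[:,0]; Q=X[e[:,1],e[:,0]]
        P=X[l==i]; print(n,ce[i].round(),st[i,4],'mean',P.mean(0),'circ',circ(Q[:,:2]))
    if n=='wrist':
        hsv=cv2.cvtColor(c['color'],cv2.COLOR_BGR2HSV)
        b=(hsv[...,0]>20)&(hsv[...,0]<32)&(hsv[...,2]>150)&(hsv[...,1]<170)&(X[...,2]>.006)&(X[...,2]<.02)&(X[...,0]>.5)
        P=X[b]; 
        if len(P)>500: print('board',len(P),P.min(0),P.max(0),cv2.minAreaRect((P[:,:2]*1000).astype(np.float32)))
E
python3 pads.py
```

```text
wrist [183. 173.] 2066 mean [ 0.6102 -0.202   0.0153] circ [ 0.6108 -0.2021  0.0349]
wrist [255. 171.] 1864 mean [ 0.6083 -0.1027  0.0154] circ [ 0.6103 -0.1028  0.0339]
wrist [328. 175.] 2034 mean [ 0.6139 -0.0032  0.0154] circ [ 0.6146 -0.0033  0.0346]
wrist [401. 176.] 2046 mean [0.6157 0.0964 0.0155] circ [0.6163 0.0964 0.0348]
board 11106 [ 0.5616 -0.3127  0.0096] [0.8785 0.208  0.0199] ((722.155517578125, -54.162994384765625), (519.7191772460938, 314.0207214355469), 89.1280288696289)
top [230. 143.] 489 mean [0.6172 0.0976 0.0139] circ [0.617  0.0974 0.0326]
scene [288. 234.] 402 mean [0.6237 0.0964 0.0156] circ [0.6234 0.0967 0.0333]
scene [250. 236.] 407 mean [ 0.622  -0.0031  0.0155] circ [ 0.6216 -0.0029  0.0329]
scene [210. 239.] 444 mean [ 0.6185 -0.1029  0.0153] circ [ 0.6179 -0.1028  0.0344]
scene [171. 241.] 439 mean [ 0.6179 -0.2019  0.0152] circ [ 0.6169 -0.2019  0.0337]
```

Wrist fits put the pads at about p1 (0.6163, 0.0966), p2 (0.6145, -0.003), p3 (0.613, -0.1026) and p4 (0.611, -0.202), with 100 mm spacing. The top camera agrees to within 1.5 mm. Lowering c over pad3.

>>> apply_moves([
  [[0.015,-0.013,0.2],0,45],
  [[0,0,0.4],0,45],
  [[0,0,0.5],0,45],
  [[0,0,0.5],0,45],
  [[0,0,0.4],0,45],
  [[0,0,0.3],0,45],
  [[0,0,0.18],0,45],
  [[0,0,0.07],0,45],
  [[0,0,0.02],0,45],
  [[0,0,0],0,45],
])

```text
time: 8.1
tcp_pos: [0.6129, -0.0995, 0.0488]
ee_rot: [0.0, -0.0, 1.0, -0.0]
ft_force: [-0.0, -0.2, -1.9]
finger_gap: 0.578
```

```bash
python3 w.py c4; python3 pads.py
```

```text
tcp [ 0.6129 -0.0995  0.0488] t 8.1 q [ 0.0004 -0.      1.     -0.    ] gap 0.5777863005190614 ft [-0.0302 -0.221  -1.8643]
blue [254. 252.] 8100 ztop 0.1028 [ 0.6135 -0.0992  0.0257] 1505
dark [147. 204.] [122 171  52  64] [ 0.6033 -0.1876  0.0153] [ 0.6045 -0.1882  0.0236]
dark [260. 207.] [207 173 112 125] [ 0.5925 -0.1048  0.0154] [ 0.613  -0.1024  0.0339]
dark [339. 215.] [326 184  37  62] [ 0.6134 -0.029   0.0154] [ 0.6166 -0.028   0.016 ]
wrist [130. 211.] 5645 mean [ 0.6099 -0.202   0.0153] circ [ 0.6111 -0.202   0.0359]
wrist [248. 192.] 1787 mean [ 0.593  -0.1045  0.0154] circ [ 0.6126 -0.1021  0.0342]
wrist [369. 215.] 5551 mean [ 0.6134 -0.0036  0.0155] circ [ 0.6146 -0.0036  0.0359]
wrist [481. 219.] 4557 mean [0.6165 0.0899 0.0155] circ [0.6172 0.092  0.0337]
board 16333 [ 0.5614 -0.3047  0.0101] [0.6666 0.1309 0.0195] ((614.2806396484375, -86.81639099121094), (437.116943359375, 99.31169891357422), 89.02816772460938)
top [230. 143.] 487 mean [0.6169 0.0975 0.0139] circ [0.6173 0.0975 0.0325]
top [348. 148.] 269 mean [ 0.6038 -0.2116  0.0137] circ [ 0.6033 -0.2114  0.0234]
scene [288. 234.] 401 mean [0.6235 0.0963 0.0155] circ [0.6235 0.0964 0.0333]
scene [249. 236.] 415 mean [ 0.6219 -0.0037  0.0155] circ [ 0.6213 -0.0037  0.0334]
scene [171. 241.] 436 mean [ 0.618  -0.2016  0.0153] circ [ 0.6175 -0.2017  0.0339]
```

View pics/c4.png

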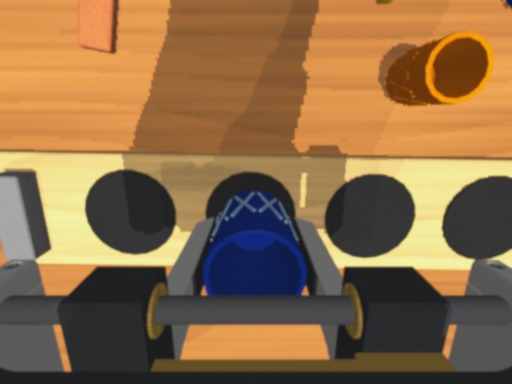

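Tumbler c at (254,252) is over pad3 and about 5 mm above it, but 3.4 mm too far to +y. I'll correct that and settle it slowly.

>>> apply_moves([
  [[0.005,-0.03,0],0,45],
  [[0,-0.027,0],0,45],
  [[0,0,0.03],0,45],
  [[0,0,0.02],0,45],
  [[0,0,0.01],0,45],
  [[0,0,0.01],0,45],
  [[0,0,0.01],0,45],
  [[0,0,0.0],0,45],
  [[0,0,0],0,45],
  [[0,0,0],0,45],
])

```text
time: 9.55
tcp_pos: [0.6124, -0.1028, 0.0435]
ee_rot: [0.0, -0.0, 1.0, -0.0]
ft_force: [0.1, 0.9, -2.2]
finger_gap: 0.576
```

```bash
python3 w.py c5
```

```text
tcp [ 0.6124 -0.1028  0.0435] t 9.55 q [ 0.0001 -0.0001  1.     -0.0001] gap 0.576203501162345 ft [ 0.1244  0.924  -2.1671]
blue [254. 253.] 8078 ztop 0.0975 [ 0.613  -0.1026  0.0257] 1511
dark [147. 207.] [121 174  56  64] [ 0.6033 -0.1886  0.0154] [ 0.6043 -0.189   0.0244]
dark [267. 209.] [210 175 107 123] [ 0.5917 -0.1017  0.0154] [ 0.612  -0.1032  0.0329]
dark [341. 219.] [332 191  22  55] [ 0.6135 -0.0319  0.0155] [ 0.6163 -0.0354  0.0136]
```

>>> apply_moves([
  [[0,0,0.005],0,45],
  [[0,0,0],0,45],
  [[0,0,0.005],0,45],
  [[0,0,0],0,45],
  [[0,0,0],0,45],
  [[0,0,0],0,45],
  [[0,0,0],0,45],
  [[0,0,0],0,45],
  [[0,0,0],0,45],
  [[0,0,0],0,45],
])

```text
time: 10.85
tcp_pos: [0.6125, -0.1029, 0.0434]
ee_rot: [0.0, -0.0, 1.0, -0.0]
ft_force: [-2.5, 0.5, 7.5]
finger_gap: 0.578
```

It is touching the pad: the force went from -2 to +7.5 N. Releasing slowly.

>>> apply_moves([
  [[0,0,-0.004],0,52],
  [[0,0,0],0,55],
  [[0,0,0],0,57],
  [[0,0,0],0,59],
  [[0,0,0],0,62],
  [[0,0,0],0,66],
  [[0,0,0],0,70],
  [[0,0,0],0,74],
  [[0,0,0],0,74],
  [[0,0,0],0,74],
])

```text
time: 12.1
tcp_pos: [0.6123, -0.1028, 0.0431]
ee_rot: [-0.0, -0.0, 1.0, -0.0]
ft_force: [-0.6, 0.5, -0.2]
finger_gap: 0.781
```

>>> apply_moves([
  [[0,0,-0.15],0,74],
  [[0,0,-0.3],0,74],
  [[0,0,-0.5],0,74],
  [[0,0,-0.6],0,74],
  [[0,0,-0.6],0,74],
  [[0,0,-0.6],0,74],
  [[0,0,-0.4],0,74],
  [[0,0,-0.2],0,74],
  [[0,0,0],0,84],
  [[0,0,0],0,94],
])

```text
time: 13.35
tcp_pos: [0.6119, -0.1027, 0.2433]
ee_rot: [-0.001, -0.0, 1.0, -0.0]
ft_force: [0.4, -0.3, -0.2]
finger_gap: 0.965
```

```bash
python3 w.py c6;python3 pads.py
```

```text
tcp [ 0.6119 -0.1027  0.2433] t 13.35 q [-0.0006 -0.0001  1.     -0.    ] gap 0.9649557128463485 ft [ 0.4408 -0.3325 -0.1577]
blue [274.  20.] 2258 ztop 0.0951 [ 0.4206 -0.0803  0.0296] 370
blue [414.  38.] 1166 ztop 0.0566 [0.4413 0.095  0.0178] 329
blue [253. 180.] 1648 ztop 0.0968 [ 0.6133 -0.1036  0.0256] 338
dark [189. 157.] [171 146  39  23] [ 0.5935 -0.1999  0.0153] [ 0.5942 -0.2     0.0212]
dark [255. 155.] [232 147  45  24] [ 0.5903 -0.102   0.0154] [ 0.6139 -0.1032  0.0329]
dark [315. 166.] [298 150  35  38] [ 0.6066 -0.0107  0.0154] [ 0.6072 -0.0101  0.0227]
wrist [189. 168.] 1664 mean [ 0.6101 -0.2021  0.0153] circ [ 0.6108 -0.2021  0.0345]
wrist [255. 157.] 419 mean [ 0.5924 -0.101   0.0155] circ [ 0.6134 -0.1029  0.0334]
wrist [320. 171.] 1629 mean [ 0.614  -0.0032  0.0154] circ [ 0.6146 -0.0031  0.0343]
wrist [385. 172.] 1631 mean [0.6156 0.0966 0.0155] circ [0.6162 0.0965 0.0344]
board 9438 [ 0.5609 -0.3121  0.0085] [0.9149 0.2068 0.0199] ((738.85498046875, -54.625762939453125), (519.1437377929688, 348.1510314941406), 89.02088165283203)
top [230. 143.] 493 mean [0.617  0.0975 0.0139] circ [0.6171 0.0976 0.0327]
scene [288. 234.] 405 mean [0.6235 0.0964 0.0155] circ [0.6229 0.0967 0.0328]
scene [250. 236.] 408 mean [ 0.6218 -0.0033  0.0154] circ [ 0.6208 -0.0033  0.0331]
scene [171. 241.] 440 mean [ 0.6179 -0.2021  0.0153] circ [ 0.6173 -0.202   0.0338]
```

View pics/c6.png

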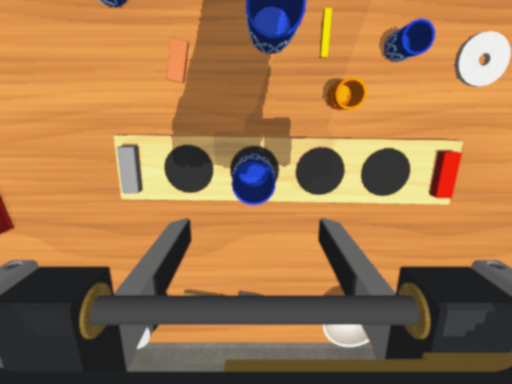

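Tumbler c stands on pad3 at (253,180), about 1 mm off centre. Now tumbler d, at (274,20).

>>> apply_moves([
  [[0.2,0.02,0],0,94],
  [[0.4,0.05,0],0,94],
  [[0.5,0.06,0],0,94],
  [[0.5,0.06,0],0,94],
  [[0.5,0.06,0],0,94],
  [[0.5,0.06,0],0,94],
  [[0.4,0.05,0],0,94],
  [[0.2,0.02,0],0,94],
  [[0,0,0],0,94],
  [[0,0,0],0,94],
])

```text
time: 14.8
tcp_pos: [0.4209, -0.0801, 0.2442]
ee_rot: [0.0, -0.0, 1.0, -0.0]
ft_force: [-0.1, 0.4, -0.8]
finger_gap: 0.997
```

```bash
python3 w.py d1
```

```text
tcp [ 0.4209 -0.0801  0.2442] t 14.8 q [ 0.0001 -0.0002  1.     -0.0001] gap 0.9965912693894445 ft [-0.0829  0.3877 -0.8451]
blue [ 98. 136.] 1484 ztop 0.0688 [ 0.3698 -0.289   0.0218] 343
blue [254. 178.] 2066 ztop 0.0949 [ 0.4191 -0.0802  0.0296] 381
blue [375. 185.] 799 ztop 0.0561 [0.4402 0.095  0.0178] 203
blue [240. 282.] 748 ztop 0.0899 [ 0.4882 -0.1025  0.0989] 49
```

View pics/d1.png

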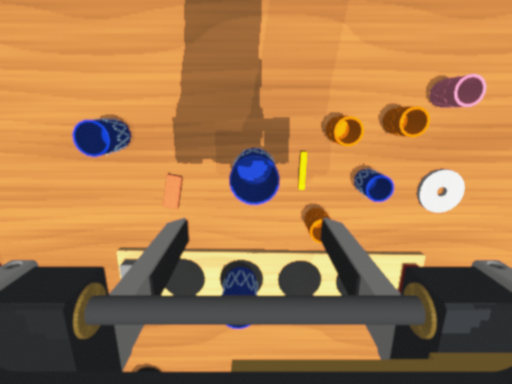

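Tumbler d at (254,178) is almost straight below, with clear space for the fingers. The yellow stick is low.

>>> apply_moves([
  [[0.025,0,0.2],0,94],
  [[0,0,0.5],0,94],
  [[0,0,0.5],0,94],
  [[0,0,0.5],0,94],
  [[0,0,0.5],0,94],
  [[0,0,0.5],0,94],
  [[0,0,0.4],0,94],
  [[0,0,0.3],0,94],
  [[0,0,0.12],0,94],
  [[0,0,0],0,94],
])

```text
time: 16.1
tcp_pos: [0.4185, -0.0802, 0.0325]
ee_rot: [-0.001, 0.0, 1.0, -0.0]
ft_force: [-0.0, -0.1, 0.2]
finger_gap: 1.001
```

>>> apply_moves([
  [[0,0,0],0,84],
  [[0,0,0],0,76],
  [[0,0,0],0,72],
  [[0,0,0],0,69],
  [[0,0,0],0,67],
  [[0,0,0],0,65],
  [[0,0,0],0,63],
  [[0,0,0],0,60],
  [[0,0,0],0,56],
  [[0,0,0],0,52],
])

```text
time: 17.35
tcp_pos: [0.4189, -0.0802, 0.033]
ee_rot: [0.0, -0.0, 1.0, -0.0]
ft_force: [0.4, -4.5, 2.3]
finger_gap: 0.684
```

```bash
python3 w.py d2
```

```text
tcp [ 0.4189 -0.0802  0.033 ] t 17.35 q [ 0.0001 -0.      1.     -0.0001] gap 0.6836947811517776 ft [ 0.3932 -4.5216  2.3096]
blue [  5. 162.] 375 ztop 0.0124 [ 0.3697 -0.2917  0.0242] 123
blue [254. 253.] 9820 ztop 0.0949 [ 0.4189 -0.08    0.0297] 1735
blue [477. 245.] 1582 ztop 0.0545 [0.3875 0.0503 0.0511] 140
blue [255. 329.] 588 ztop 0.0953 [ 0.4212 -0.08    0.0279] 505
```

View pics/d2.png

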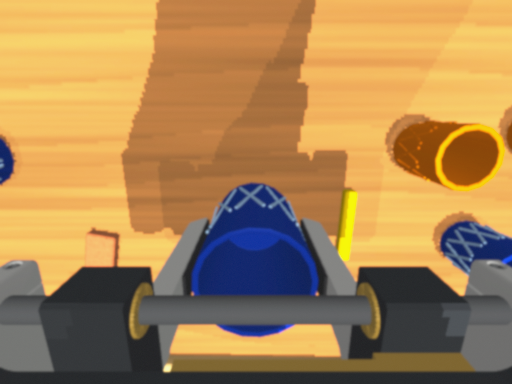

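Tumbler d at (254,253) is between the fingers, but the opening of 64.3 mm is wider than the 62 mm expected. I'll give the fingers longer to close.

>>> apply_moves([
  [[0,0,0],0,52],
  [[0,0,0],0,52],
  [[0,0,0],0,52],
  [[0,0,0],0,52],
  [[0,0,0],0,52],
  [[0,0,0],0,52],
  [[0,0,0],0,52],
  [[0,0,0],0,52],
  [[0,0,0],0,52],
  [[0,0,0],0,52],
])

```text
time: 18.65
tcp_pos: [0.4189, -0.0801, 0.033]
ee_rot: [0.0, -0.0, 1.0, -0.0]
ft_force: [0.8, -5.0, 3.6]
finger_gap: 0.681
```

Run:
```python
from h import *
c=read_camera('scene'); cv2.imwrite('pics/d3.png',cv2.resize(c['color'][110:230,140:290],None,fx=5,fy=5,interpolation=cv2.INTER_CUBIC))
w=read_camera('wrist'); cv2.imwrite('pics/d3w.png',cv2.resize(w['color'][170:370,130:400],None,fx=2.9,fy=2.9,interpolation=cv2.INTER_CUBIC))
print(get_state()['ft_torque'],get_state()['finger_gap'])
```

```text
[-1.25266826 -0.00655569 -0.01207872] 0.6812585086583648
```

View pics/d3.png

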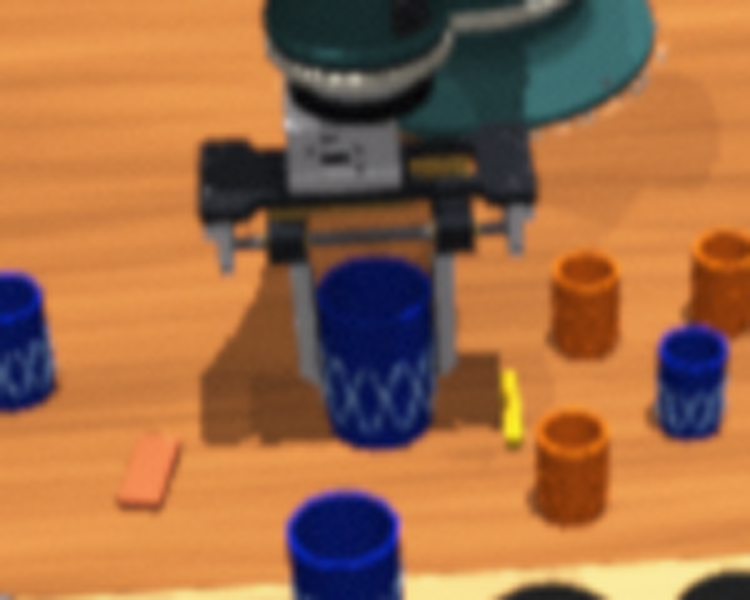

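View pics/d3w.png

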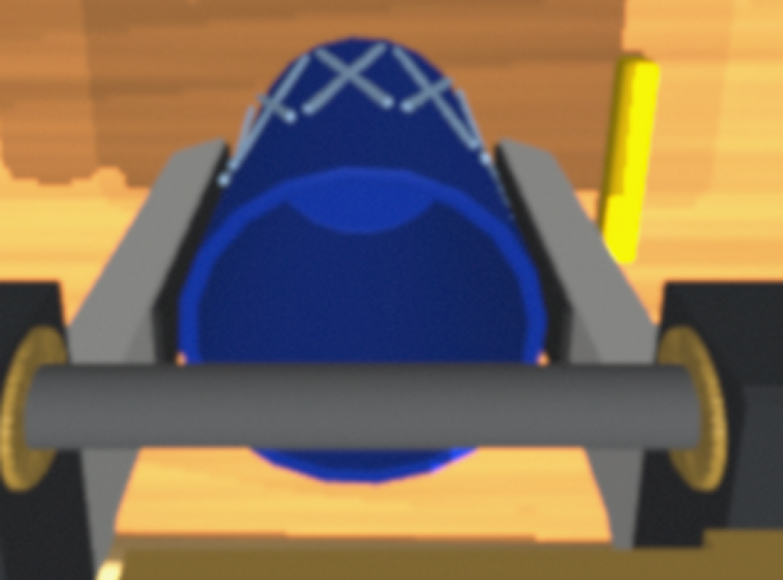

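In the scene crop the cut pattern sits on the lower 40% of the wall. My low grasp probably bears on it unevenly, since there is a moment of -1.25 N m. I'll open, go 17 mm higher onto the smooth wall, and close again.

>>> apply_moves([
  [[0,0,0],0,62],
  [[0,0,0],0,64],
  [[0,0,0],0,66],
  [[0,0,0],0,68],
  [[0,0,0],0,72],
  [[0,0,0],0,78],
  [[0,0,0],0,84],
  [[0,0,0],0,86],
  [[0,0,0],0,86],
  [[0,0,0],0,86],
])

```text
time: 20.0
tcp_pos: [0.4188, -0.08, 0.0329]
ee_rot: [-0.0, -0.0, 1.0, -0.0]
ft_force: [-0.4, -0.5, -0.3]
finger_gap: 0.915
```

```bash
python3 w.py d4; python3 -c "
from h import *
c=read_camera('scene'); X=cloud(c)
m=(c['color'].min(-1)>70)
for y,x0 in((-.08,.42),(-.102,.613),(-.289,.37),(.096,.441)):
    k=(abs(X[...,1]-y)<.034)&(abs(X[...,0]-x0)<.045)&(X[...,2]>.004)&(c['color'][...,0]>c['color'][...,2]+20)&(c['color'][...,2]>70)
    print(y,k.sum(),np.percentile(X[k][:,2],[0,5,50,95,100]) if k.sum() else '')
"
```

```text
tcp [ 0.4188 -0.08    0.0329] t 20.0 q [-0.     -0.0001  1.     -0.    ] gap 0.9149015344208462 ft [-0.3542 -0.5129 -0.2982]
blue [  5. 162.] 368 ztop 0.0124 [ 0.3697 -0.2915  0.024 ] 116
blue [254. 253.] 9503 ztop 0.0948 [ 0.4185 -0.0802  0.0292] 1595
blue [477. 245.] 1572 ztop 0.0546 [0.388  0.0501 0.0509] 138
blue [254. 329.] 594 ztop 0.0952 [ 0.421  -0.0802  0.028 ] 511
-0.08 2 [0.46102176 0.46107155 0.46151967 0.46196779 0.46201758]
-0.102 97 [0.00743919 0.00960693 0.01267437 0.09712221 0.09908687]
-0.289 15 [0.02973265 0.03175461 0.06604933 0.06951899 0.06994444]
0.096 8 [0.03788876 0.04323469 0.05461803 0.05710839 0.05738784]
```

>>> apply_moves([
  [[0,0,-0.1],0,86],
  [[0,0,-0.18],0,86],
  [[0,0,0],0,78],
  [[0,0,0],0,72],
  [[0,0,0],0,68],
  [[0,0,0],0,65],
  [[0,0,0],0,63],
  [[0,0,0],0,61],
  [[0,0,0],0,58],
  [[0,0,0],0,54],
])

```text
time: 21.35
tcp_pos: [0.4187, -0.0799, 0.0497]
ee_rot: [-0.0, -0.0, 1.0, -0.0]
ft_force: [0.5, 0.7, -2.7]
finger_gap: 0.681
```

```bash
python3 -c "
from h import *
s=get_state();print(s['ft_torque'],s['finger_gap'],s['ft_force'])"
```

```text
[ 0.06592557  0.05243269 -0.01116342] 0.6805011864152434 [ 0.49825016  0.72472141 -2.66558253]
```

The moment is now near zero. Lifting a little and checking.

>>> apply_moves([
  [[0,0,0],0,52],
  [[0,0,0],0,52],
  [[0,0,0],0,52],
  [[0,0,-0.05],0,52],
  [[0,0,-0.1],0,52],
  [[0,0,-0.15],0,52],
  [[0,0,-0.1],0,52],
  [[0,0,0],0,52],
  [[0,0,0],0,52],
  [[0,0,0],0,52],
])

```text
time: 22.6
tcp_pos: [0.4187, -0.08, 0.0735]
ee_rot: [-0.0, -0.0, 1.0, -0.0]
ft_force: [-0.8, -0.4, -3.1]
finger_gap: 0.679
```

```bash
python3 w.py d5
python3 - <<'E'
from h import *
s=get_state();print(s['ft_torque'])
c=read_camera('scene'); cv2.imwrite('pics/d5s.png',cv2.resize(c['color'][110:230,140:290],None,fx=5,fy=5,interpolation=cv2.INTER_CUBIC))
E
```

```text
tcp [ 0.4187 -0.08    0.0735] t 22.6 q [-0.0002 -0.0001  1.     -0.    ] gap 0.6785791249708009 ft [-0.816  -0.3679 -3.1006]
blue [ 30. 148.] 889 ztop 0.0396 [ 0.3699 -0.2877  0.0209] 88
blue [  7. 162.] 504 ztop 0.0544 [ 0.3693 -0.2923  0.0257] 135
blue [254. 248.] 9577 ztop 0.1187 [ 0.4188 -0.0798  0.0296] 1696
blue [459. 238.] 2765 ztop 0.0559 [0.4403 0.0946 0.0177] 676
[-0.00380145 -0.00203397  0.03899967]
```

View pics/d5s.png

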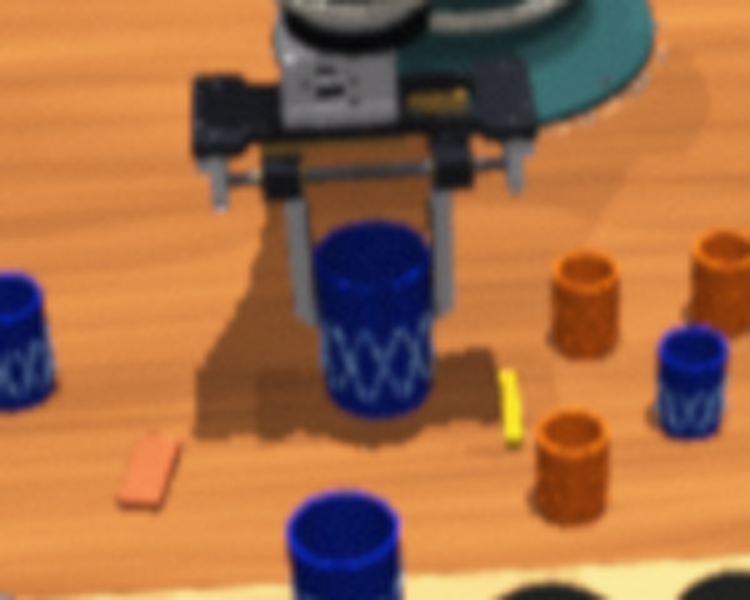

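It lifted cleanly and hangs upright. Now carrying it high to pad4.

>>> apply_moves([
  [[0,0,-0.2],0,52],
  [[0,0,-0.4],0,52],
  [[0,0,-0.5],0,52],
  [[0,0,-0.5],0,52],
  [[0,0,-0.3],0,52],
  [[0,0,-0.1],0,52],
  [[-0.1,-0.1,0],0,52],
  [[-0.2,-0.2,0],0,52],
  [[-0.3,-0.3,0],0,52],
  [[-0.4,-0.3,0],0,52],
])

```text
time: 23.95
tcp_pos: [0.4792, -0.135, 0.1929]
ee_rot: [-0.001, -0.0, 1.0, -0.0]
ft_force: [0.0, 0.9, -1.8]
finger_gap: 0.676
```

>>> apply_moves([
  [[-0.5,-0.3,0],0,52],
  [[-0.5,-0.3,0],0,52],
  [[-0.5,-0.25,0],0,52],
  [[-0.4,-0.15,0],0,52],
  [[-0.2,-0.1,0],0,52],
  [[-0.1,-0.03,0],0,52],
  [[0,0,0],0,52],
  [[0,0,0],0,52],
  [[0,0,0],0,52],
  [[0,0,0],0,52],
])

```text
time: 25.2
tcp_pos: [0.6108, -0.2016, 0.194]
ee_rot: [0.0, -0.0, 1.0, 0.0]
ft_force: [0.3, -0.1, -3.7]
finger_gap: 0.681
```

```bash
python3 w.py d6; python3 pads.py|grep wrist
```

```text
tcp [ 0.6108 -0.2016  0.194 ] t 25.2 q [ 0.0002 -0.0002  1.      0.    ] gap 0.6808415620274015 ft [ 0.3308 -0.1012 -3.7152]
blue [499.  37.] 544 ztop 0.0406 [0.441  0.0955 0.0191] 83
blue [340. 190.] 2629 ztop 0.097 [ 0.6134 -0.1045  0.0257] 510
blue [254. 247.] 9708 ztop 0.2391 [ 0.6109 -0.2014  0.0296] 1703
dark [252. 167.] [228 151  52  35] [ 0.5978 -0.2046  0.0154] [ 0.601  -0.2046  0.0271]
dark [317. 164.] [302 153  41  34] [ 0.5939 -0.1189  0.0155] [ 0.6098 -0.1065  0.0282]
wrist [253. 167.] 1354 mean [ 0.5988 -0.2032  0.0153] circ [ 0.6038 -0.2029  0.0303]
wrist [319. 167.] 555 mean [ 0.5978 -0.1153  0.0155] circ [ 0.6131 -0.1031  0.0329]
wrist [401. 178.] 2085 mean [ 0.6139 -0.0037  0.0155] circ [ 0.6146 -0.0036  0.0346]
wrist [475. 180.] 2105 mean [0.6156 0.096  0.0156] circ [0.6162 0.0959 0.0348]
```

View pics/d6.png

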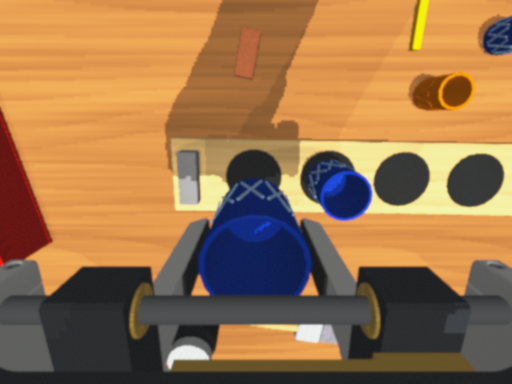

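Tumbler d at (254,247) is over pad4, and c at (345,195) stays clear of the right finger. Lowering.

>>> apply_moves([
  [[0,-0.013,0.2],0,52],
  [[0,0,0.4],0,52],
  [[0,0,0.4],0,52],
  [[0,0,0.4],0,52],
  [[0,0,0.3],0,52],
  [[0,0,0.2],0,52],
  [[0,0,0.12],0,52],
  [[0,0,0.06],0,52],
  [[0,0,0],0,52],
  [[0,0,0],0,52],
])

```text
time: 26.65
tcp_pos: [0.6111, -0.2027, 0.0694]
ee_rot: [0.0, -0.0, 1.0, -0.0]
ft_force: [-0.0, 0.2, -2.2]
finger_gap: 0.682
```

```bash
python3 w.py d7; python3 pads.py|grep wrist
```

```text
tcp [ 0.6111 -0.2027  0.0694] t 26.65 q [ 0.0004 -0.0001  1.     -0.0001] gap 0.6822111296820651 ft [-0.0038  0.1832 -2.2251]
blue [254. 247.] 9707 ztop 0.1146 [ 0.6112 -0.2024  0.0296] 1720
blue [397. 232.] 6897 ztop 0.097 [ 0.6136 -0.105   0.0261] 1308
dark [254. 180.] [216 169  78  35] [ 0.586  -0.2031  0.0154] [ 0.6139 -0.2027  0.0351]
dark [345. 190.] [325 172  58  49] [ 0.5954 -0.1217  0.0155] [ 0.61   -0.1084  0.0278]
wrist [253. 181.] 815 mean [ 0.5874 -0.2039  0.0154] circ [ 0.6135 -0.2028  0.0352]
wrist [352. 193.] 1246 mean [ 0.5982 -0.1158  0.0154] circ [ 0.6132 -0.1036  0.0334]
wrist [476. 207.] 4052 mean [ 0.6113 -0.002   0.0155] circ [ 0.6137 -0.0032  0.0343]
```

>>> apply_moves([
  [[0,0.003,0.03],0,52],
  [[0,0,0.02],0,52],
  [[0,0,0.01],0,52],
  [[0,0,0.01],0,52],
  [[0,0,0.005],0,52],
  [[0,0,0.005],0,52],
  [[0,0,0],0,52],
  [[0,0,0],0,52],
  [[0,0,0],0,52],
  [[0,0,0],0,52],
])

```text
time: 28.1
tcp_pos: [0.611, -0.2024, 0.0646]
ee_rot: [0.0, -0.0, 1.0, -0.0]
ft_force: [-2.0, 1.1, 6.1]
finger_gap: 0.68
```

In contact at 6 N. Releasing; the fingers open to 80 mm to stay clear of c.

>>> apply_moves([
  [[0,0,-0.003],0,60],
  [[0,0,0],0,62],
  [[0,0,0],0,64],
  [[0,0,0],0,66],
  [[0,0,0],0,68],
  [[0,0,0],0,72],
  [[0,0,0],0,76],
  [[0,0,0],0,80],
  [[0,0,0],0,80],
  [[0,0,0],0,80],
])

```text
time: 29.35
tcp_pos: [0.6108, -0.2024, 0.0643]
ee_rot: [0.0, -0.0, 1.0, -0.0]
ft_force: [0.8, -0.2, -0.2]
finger_gap: 0.853
```

>>> apply_moves([
  [[0,0,-0.15],0,80],
  [[0,0,-0.3],0,80],
  [[0,0,-0.5],0,80],
  [[0,0,-0.5],0,80],
  [[0,0,-0.6],0,80],
  [[0,0,-0.6],0,80],
  [[0,0,-0.4],0,80],
  [[0,0,-0.1],0,80],
  [[0,0,0],0,94],
  [[0,0,0],0,94],
])

```text
time: 30.6
tcp_pos: [0.6104, -0.2022, 0.2524]
ee_rot: [-0.001, -0.0, 1.0, 0.0]
ft_force: [0.0, -0.2, -0.2]
finger_gap: 0.992
```

```bash
python3 w.py d8; python3 pads.py|grep wrist
```

```text
tcp [ 0.6104 -0.2022  0.2524] t 30.6 q [-0.0007 -0.0001  1.      0.0001] gap 0.9915904007003582 ft [ 0.0107 -0.1622 -0.216 ]
blue [483.  43.] 1418 ztop 0.0565 [0.441  0.0946 0.0178] 343
blue [254. 181.] 2160 ztop 0.1097 [ 0.6111 -0.2021  0.0295] 380
blue [327. 178.] 1818 ztop 0.097 [ 0.6133 -0.1045  0.0256] 332
wrist [253. 153.] 220 mean [ 0.5871 -0.2042  0.0154] circ [ 0.6137 -0.2026  0.0353]
wrist [311. 160.] 407 mean [ 0.5978 -0.115   0.0155] circ [ 0.6132 -0.1028  0.0327]
wrist [382. 170.] 1558 mean [ 0.6141 -0.0035  0.0155] circ [ 0.6146 -0.0035  0.0343]
wrist [446. 171.] 1577 mean [0.6158 0.0963 0.0156] circ [0.6163 0.0963 0.0345]
```

View pics/d8.png

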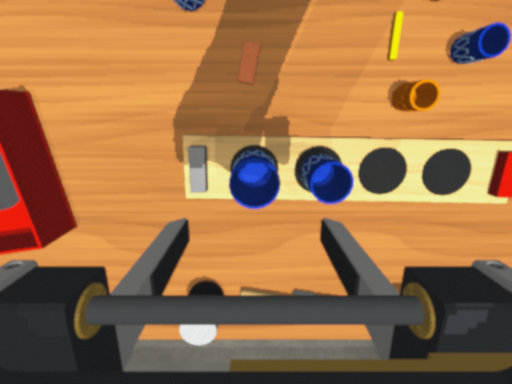

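Tumbler d at (254,181) stands on pad4, within 1 mm of centre. Next is b.

>>> apply_moves([
  [[0.2,-0.07,0],0,94],
  [[0.4,-0.15,0],0,94],
  [[0.55,-0.2,0],0,94],
  [[0.6,-0.22,0],0,94],
  [[0.6,-0.22,0],0,94],
  [[0.6,-0.22,0],0,94],
  [[0.55,-0.2,0],0,94],
  [[0.35,-0.12,0],0,94],
  [[0.15,-0.05,0],0,94],
  [[0,0,0],0,94],
])

```text
time: 32.05
tcp_pos: [0.3711, -0.2893, 0.2534]
ee_rot: [0.0, -0.0, 1.0, -0.0]
ft_force: [0.7, 0.6, -0.1]
finger_gap: 1.002
```

```bash
python3 w.py b1
```

```text
tcp [ 0.3711 -0.2893  0.2534] t 32.05 q [ 0.0002 -0.0001  1.     -0.    ] gap 1.0016934548847014 ft [ 0.7399  0.5715 -0.133 ]
blue [254. 173.] 952 ztop 0.0691 [ 0.3693 -0.2899  0.0217] 228
blue [496. 213.] 699 ztop 0.0558 [0.44   0.0944 0.0177] 111
blue [303. 291.] 220 ztop 0.0401 [ 0.4518 -0.204   0.1297] 29
blue [312. 340.] 1273 ztop 0.1099 [0.318  0.4163 0.6895] 310
blue [365. 337.] 301 ztop 0.0966 [ 0.6121 -0.1039  0.0263] 104
```

View pics/b1.png

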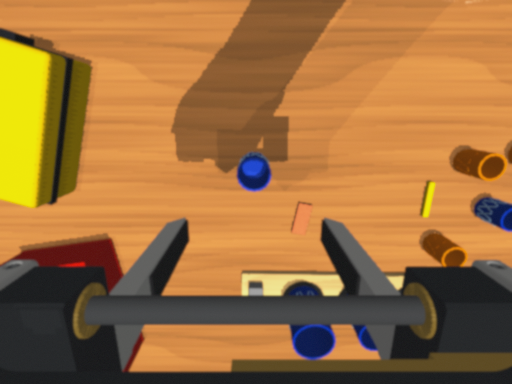

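Tumbler b is at (254,173) with free space around it.

>>> apply_moves([
  [[0.025,-0.01,0.3],0,94],
  [[0,0,0.5],0,94],
  [[0,0,0.6],0,94],
  [[0,0,0.6],0,94],
  [[0,0,0.5],0,94],
  [[0,0,0.5],0,94],
  [[0,0,0.4],0,94],
  [[0,0,0.2],0,94],
  [[0,0,0.08],0,94],
  [[0,0,0],0,84],
])

```text
time: 33.35
tcp_pos: [0.3697, -0.2902, 0.0328]
ee_rot: [0.0, -0.0, 1.0, -0.0]
ft_force: [0.5, 0.7, -0.2]
finger_gap: 0.93
```

>>> apply_moves([
  [[0,0,0],0,72],
  [[0,0,0],0,64],
  [[0,0,0],0,58],
  [[0,0,0],0,54],
  [[0,0,0],0,51],
  [[0,0,0],0,49],
  [[0,0,0],0,47],
  [[0,0,0],0,44],
  [[0,0,0],0,40],
  [[0,0,0],0,38],
])

```text
time: 34.6
tcp_pos: [0.3694, -0.2901, 0.0325]
ee_rot: [0.0, -0.0, 1.0, -0.0]
ft_force: [-0.4, -0.9, 0.5]
finger_gap: 0.504
```

```bash
python3 w.py b2; python3 -c "
from h import *
print(get_state()['ft_torque'])"
```

```text
tcp [ 0.3694 -0.2901  0.0325] t 34.6 q [ 0.     -0.0001  1.     -0.0001] gap 0.5040176962475066 ft [-0.3847 -0.9018  0.5422]
blue [255. 248.] 5576 ztop 0.069 [ 0.3693 -0.2898  0.0218] 1468
[-0.31326312  0.05626842  0.01929602]
```

>>> apply_moves([
  [[0,0,-0.05],0,38],
  [[0,0,-0.2],0,38],
  [[0,0,-0.4],0,38],
  [[0,0,-0.5],0,38],
  [[0,0,-0.5],0,38],
  [[0,0,-0.4],0,38],
  [[0,0,-0.35],0,38],
  [[0,0,-0.2],0,38],
  [[0,0,0],0,38],
  [[-0.1,0.12,0],0,38],
])

```text
time: 35.9
tcp_pos: [0.375, -0.2826, 0.188]
ee_rot: [-0.0, 0.0, 1.0, 0.0]
ft_force: [0.8, 1.1, -0.9]
finger_gap: 0.508
```

>>> apply_moves([
  [[-0.25,0.3,0],0,38],
  [[-0.4,0.5,0],0,38],
  [[-0.5,0.6,0],0,38],
  [[-0.6,0.7,0],0,38],
  [[-0.6,0.7,0],0,38],
  [[-0.6,0.7,0],0,38],
  [[-0.5,0.6,0],0,38],
  [[-0.35,0.4,0],0,38],
  [[-0.15,0.15,0],0,38],
  [[0,0,0],0,38],
])

```text
time: 37.15
tcp_pos: [0.612, -0.0037, 0.1877]
ee_rot: [-0.001, -0.0, 1.0, -0.0]
ft_force: [-0.0, 0.1, -2.5]
finger_gap: 0.509
```

```bash
python3 w.py b3; python3 pads.py|grep wrist
```

```text
tcp [ 0.612  -0.0037  0.1877] t 37.15 q [-0.0007 -0.0003  1.     -0.0003] gap 0.508641405592103 ft [-0.0191  0.0984 -2.4943]
blue [349.  24.] 1564 ztop 0.0565 [0.4413 0.0953 0.0178] 449
blue [ 71. 190.] 4964 ztop 0.1095 [ 0.6114 -0.201   0.0298] 864
blue [164. 191.] 2753 ztop 0.0967 [ 0.6133 -0.103   0.0257] 541
blue [254. 247.] 5674 ztop 0.224 [ 0.612  -0.0034  0.0218] 1469
dark [186. 162.] [156 152  51  28] [ 0.591  -0.0927  0.0153] [ 0.6131 -0.1033  0.0327]
dark [253. 169.] [229 153  53  36] [ 0.6012 -0.0049  0.0154] [ 0.6017 -0.0053  0.0255]
wrist [117. 169.] 431 mean [ 0.6002 -0.1843  0.0155] circ [ 0.6118 -0.2032  0.034 ]
wrist [189. 168.] 655 mean [ 0.5992 -0.0894  0.0154] circ [ 0.6127 -0.1026  0.0333]
wrist [256. 175.] 1871 mean [ 0.6085 -0.0026  0.0154] circ [ 0.6112 -0.0027  0.0334]
wrist [331. 180.] 2149 mean [0.6155 0.0968 0.0154] circ [0.6162 0.0969 0.0346]
```

View pics/b3.png

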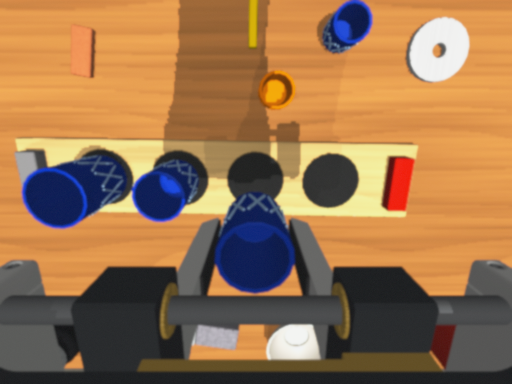

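>>> apply_moves([
  [[-0.025,0,0.2],0,38],
  [[0,0,0.4],0,38],
  [[0,0,0.45],0,38],
  [[0,0,0.45],0,38],
  [[0,0,0.35],0,38],
  [[0,0,0.22],0,38],
  [[0,0,0.12],0,38],
  [[0,0,0.06],0,38],
  [[0,0,0],0,38],
  [[0,0,0],0,38],
])

```text
time: 38.6
tcp_pos: [0.6141, -0.0038, 0.054]
ee_rot: [0.0, -0.0, 1.0, 0.0]
ft_force: [-0.9, -0.5, -2.0]
finger_gap: 0.505
```

```bash
python3 w.py b4; python3 pads.py|grep wrist
```

```text
tcp [ 0.6141 -0.0038  0.054 ] t 38.6 q [ 0.0004 -0.0001  1.      0.    ] gap 0.5046151340722633 ft [-0.9223 -0.474  -2.0202]
blue [ 79. 234.] 11465 ztop 0.0966 [ 0.6134 -0.1025  0.026 ] 1629
blue [255. 247.] 5740 ztop 0.0903 [ 0.614  -0.0036  0.0218] 1481
dark [ 31. 182.] [  0 169  63  43] [ 0.5866 -0.1873  0.0152] [ 0.608  -0.1997  0.0297]
dark [149. 191.] [ 98 171  83  58] [ 0.5949 -0.0905  0.0153] [ 0.6111 -0.1024  0.0322]
dark [256. 216.] [201 173 109 125] [ 0.5959 -0.0025  0.0154] [ 0.6113 -0.003   0.0315]
dark [336. 212.] [330 189  16  44] [0.6135 0.0657 0.0154] [0.6198 0.1462 0.0811]
wrist [ 36. 186.] 822 mean [ 0.5907 -0.1836  0.0154] circ [ 0.6076 -0.1987  0.0298]
wrist [151. 197.] 1808 mean [ 0.6002 -0.0894  0.0154] circ [ 0.6128 -0.1022  0.0342]
wrist [256. 193.] 2024 mean [ 0.5962 -0.0024  0.0154] circ [ 0.6105 -0.0032  0.0314]
wrist [372. 214.] 5311 mean [0.6152 0.0964 0.0155] circ [0.6163 0.0964 0.0358]
```

>>> apply_moves([
  [[-0.008,0.006,0.04],0,38],
  [[0,0,0.03],0,38],
  [[0,0,0.015],0,38],
  [[0,0,0.01],0,38],
  [[0,0,0.005],0,38],
  [[0,0,0.005],0,38],
  [[0,0,0],0,38],
  [[0,0,0],0,38],
  [[0,0,0],0,38],
  [[0,0,0],0,38],
])

```text
time: 40.05
tcp_pos: [0.6144, -0.0035, 0.0476]
ee_rot: [0.0, -0.0, 1.0, 0.0]
ft_force: [-3.2, -0.3, 5.1]
finger_gap: 0.501
```

In contact at 5 N. Releasing.

>>> apply_moves([
  [[0,0,-0.003],0,45],
  [[0,0,0],0,47],
  [[0,0,0],0,49],
  [[0,0,0],0,51],
  [[0,0,0],0,54],
  [[0,0,0],0,58],
  [[0,0,0],0,62],
  [[0,0,0],0,66],
  [[0,0,0],0,66],
  [[0,0,0],0,66],
])

```text
time: 41.3
tcp_pos: [0.6143, -0.0034, 0.0474]
ee_rot: [0.0, -0.0, 1.0, -0.0]
ft_force: [0.5, -0.4, -0.1]
finger_gap: 0.705
```

>>> apply_moves([
  [[0,0,-0.15],0,66],
  [[0,0,-0.3],0,66],
  [[0,0,-0.5],0,66],
  [[0,0,-0.6],0,66],
  [[0,0,-0.6],0,66],
  [[0,0,-0.6],0,66],
  [[0,0,-0.4],0,66],
  [[0,0,-0.2],0,66],
  [[0,0,0],0,76],
  [[0,0,0],0,76],
])

```text
time: 42.55
tcp_pos: [0.6139, -0.0034, 0.2475]
ee_rot: [-0.001, -0.0, 1.0, -0.0]
ft_force: [-0.4, -0.0, -0.8]
finger_gap: 0.802
```

```bash
python3 w.py b5; python3 pads.py|grep wrist
```

```text
tcp [ 0.6139 -0.0034  0.2475] t 42.55 q [-0.0006 -0.0001  1.     -0.0001] gap 0.8019830098198634 ft [-0.4206 -0.0341 -0.8254]
blue [333.  37.] 1014 ztop 0.0564 [0.4413 0.0953 0.0177] 287
blue [100. 176.] 3249 ztop 0.1097 [ 0.6113 -0.2011  0.0298] 547
blue [178. 177.] 1862 ztop 0.0969 [ 0.6133 -0.1029  0.0256] 354
blue [254. 177.] 1109 ztop 0.084 [ 0.6141 -0.0032  0.0216] 266
dark [254. 155.] [233 147  44  25] [ 0.5936 -0.0037  0.0154] [ 0.6121 -0.0031  0.03  ]
wrist [135. 159.] 277 mean [ 0.5994 -0.184   0.0155] circ [ 0.6118 -0.2034  0.0338]
wrist [197. 159.] 451 mean [ 0.5984 -0.0892  0.0154] circ [ 0.6128 -0.1029  0.0331]
wrist [255. 158.] 578 mean [ 0.5978 -0.0024  0.0154] circ [ 0.6141 -0.0028  0.0329]
wrist [319. 170.] 1598 mean [0.6156 0.0967 0.0154] circ [0.6162 0.0968 0.0342]
```

View pics/b5.png

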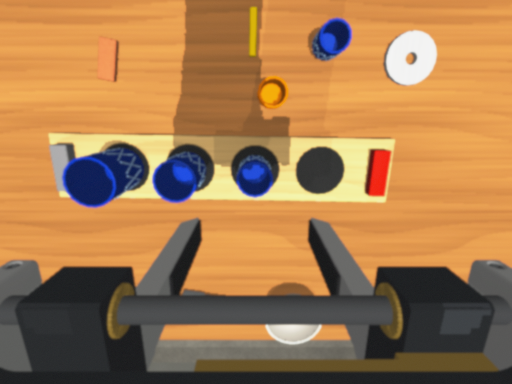

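Tumbler b at (254,177) is on pad2. Tumbler a, the last, is at (335,37).

>>> apply_moves([
  [[0.2,0.1,0],0,76],
  [[0.4,0.25,0],0,76],
  [[0.5,0.3,0],0,76],
  [[0.5,0.3,0],0,76],
  [[0.5,0.3,0],0,76],
  [[0.45,0.25,0],0,76],
  [[0.25,0.1,0],0,76],
  [[0.09,0.04,0],0,76],
  [[0,0,0],0,76],
  [[0,0,0],0,76],
])

```text
time: 44.0
tcp_pos: [0.4414, 0.0945, 0.2483]
ee_rot: [0.0, 0.0, 1.0, -0.0]
ft_force: [-0.2, -0.0, 0.1]
finger_gap: 0.81
```

```bash
python3 w.py a1
```

```text
tcp [0.4414 0.0945 0.2483] t 44.0 q [ 0.      0.0003  1.     -0.0002] gap 0.8099947498060341 ft [-0.1878 -0.0479  0.0558]
blue [255. 172.] 626 ztop 0.0561 [0.44   0.0959 0.0176] 173
blue [ 72. 263.] 581 ztop 0.3548 [0.448  0.039  0.0421] 52
blue [137. 265.] 436 ztop 0.3503 [0.4105 0.0465 0.0089] 26
blue [195. 278.] 750 ztop 0.3039 [0.4354 0.0779 0.0238] 31
```

View pics/a1.png

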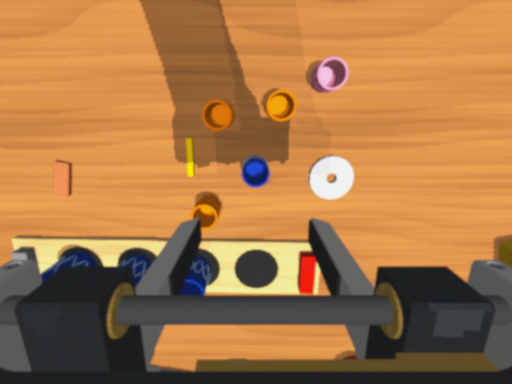

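Tumbler a is at (255,172). The orange cups at (217,115), (280,105) and (206,212) and the washer are clear of the finger path.

>>> apply_moves([
  [[0.02,0.018,0.3],0,76],
  [[0,0,0.5],0,76],
  [[0,0,0.6],0,76],
  [[0,0,0.6],0,76],
  [[0,0,0.5],0,76],
  [[0,0,0.5],0,76],
  [[0,0,0.4],0,76],
  [[0,0,0.25],0,76],
  [[0,0,0.09],0,76],
  [[0,0,0],0,70],
])

```text
time: 45.3
tcp_pos: [0.4399, 0.0959, 0.0242]
ee_rot: [0.0, 0.0, 1.0, -0.0]
ft_force: [-0.1, 0.0, 0.1]
finger_gap: 0.756
```

>>> apply_moves([
  [[0,0,0],0,62],
  [[0,0,0],0,55],
  [[0,0,0],0,50],
  [[0,0,0],0,46],
  [[0,0,0],0,43],
  [[0,0,0],0,41],
  [[0,0,0],0,39],
  [[0,0,0],0,36],
  [[0,0,0],0,32],
  [[0,0,0],0,30],
])

```text
time: 46.55
tcp_pos: [0.4397, 0.096, 0.024]
ee_rot: [0.0, -0.0, 1.0, -0.0]
ft_force: [-0.1, -0.7, 0.0]
finger_gap: 0.414
```

```bash
python3 w.py a2; python3 -c "
from h import *
print(get_state()['ft_torque'])"
```

```text
tcp [0.4397 0.096  0.024 ] t 46.55 q [ 0.     -0.0001  1.     -0.    ] gap 0.41364887859417704 ft [-0.1378 -0.7367  0.0001]
blue [254. 247.] 3707 ztop 0.0561 [0.44   0.0962 0.0178] 1119
[-0.06578755  0.0835053  -0.00181092]
```

View pics/a2.png

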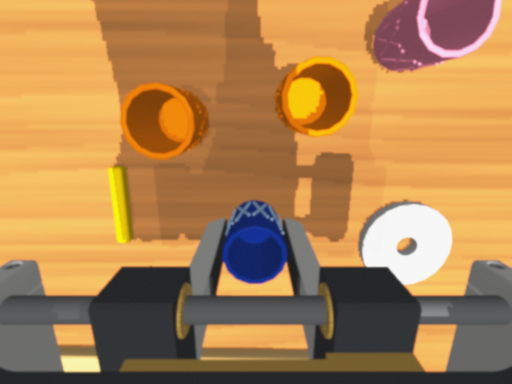

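Tumbler a is held, at an opening of 38.9 mm with no side force. Moving it to pad1.

>>> apply_moves([
  [[0,0,-0.05],0,30],
  [[0,0,-0.2],0,30],
  [[0,0,-0.4],0,30],
  [[0,0,-0.5],0,30],
  [[0,0,-0.5],0,30],
  [[0,0,-0.5],0,30],
  [[0,0,-0.35],0,30],
  [[0,0,-0.2],0,30],
  [[0,0,0],0,30],
  [[-0.1,0,0],0,30],
])

```text
time: 47.85
tcp_pos: [0.4454, 0.096, 0.1854]
ee_rot: [-0.0, -0.0, 1.0, -0.0]
ft_force: [0.7, 0.3, 0.0]
finger_gap: 0.413
```

>>> apply_moves([
  [[-0.25,0,0],0,30],
  [[-0.4,0,0],0,30],
  [[-0.5,0,0],0,30],
  [[-0.5,0,0],0,30],
  [[-0.5,0,0],0,30],
  [[-0.4,0,0],0,30],
  [[-0.2,0,0],0,30],
  [[-0.09,0,0],0,30],
  [[0,0,0],0,30],
  [[0,0,0],0,30],
])

```text
time: 49.1
tcp_pos: [0.6156, 0.0962, 0.1861]
ee_rot: [-0.0, -0.0, 1.0, 0.0]
ft_force: [0.0, 0.4, -0.9]
finger_gap: 0.41
```

```bash
python3 w.py a3; python3 pads.py|grep wrist
```

```text
tcp [0.6156 0.0962 0.1861] t 49.1 q [-0.     -0.0002  1.      0.0001] gap 0.40971465919508854 ft [ 0.0268  0.4127 -0.9382]
blue [ 58. 184.] 4992 ztop 0.0964 [ 0.6134 -0.1027  0.0259] 697
blue [166. 187.] 1833 ztop 0.0838 [ 0.6143 -0.0025  0.0217] 422
blue [254. 246.] 3785 ztop 0.2182 [0.6161 0.0964 0.0178] 1117
dark [185. 162.] [155 151  52  30] [0.5943 0.0063 0.0153] [ 0.6137 -0.0022  0.0316]
dark [253. 168.] [229 152  53  32] [0.6024 0.0951 0.0154] [0.6037 0.0941 0.0251]
wrist [ 31. 154.] 258 mean [ 0.585  -0.1901  0.0154] circ [ 0.6137 -0.2038  0.0359]
wrist [113. 169.] 713 mean [ 0.6045 -0.0871  0.0154] circ [ 0.6132 -0.1028  0.0335]
wrist [187. 168.] 859 mean [0.6037 0.0087 0.0153] circ [ 0.6141 -0.002   0.0331]
wrist [255. 176.] 2187 mean [0.6143 0.0971 0.0153] circ [0.6151 0.0971 0.0347]
```

View pics/a3.png

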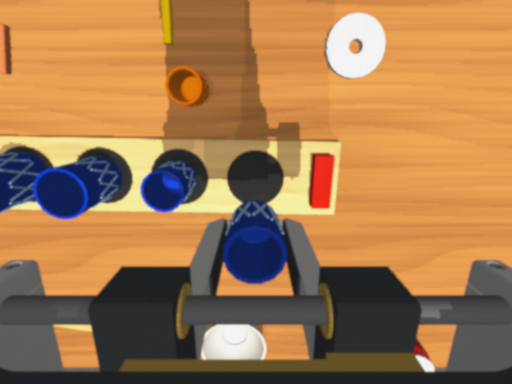

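Tumbler a at (254,246) is over pad1, next to red at (322,180). Lowering.

>>> apply_moves([
  [[0,0.005,0.2],0,30],
  [[0,0,0.4],0,30],
  [[0,0,0.5],0,30],
  [[0,0,0.5],0,30],
  [[0,0,0.35],0,30],
  [[0,0,0.22],0,30],
  [[0,0,0.12],0,30],
  [[0,0,0.06],0,30],
  [[0,0,0],0,30],
  [[0,0,0],0,30],
])

```text
time: 50.55
tcp_pos: [0.6164, 0.0964, 0.0455]
ee_rot: [0.0, -0.0, 1.0, 0.0]
ft_force: [-0.3, 0.0, -0.6]
finger_gap: 0.411
```

```bash
python3 w.py a4; python3 pads.py|grep wrist
```

```text
tcp [0.6164 0.0964 0.0455] t 50.55 q [ 0.0004 -0.0001  1.      0.0001] gap 0.41148481821050154 ft [-0.2656  0.05   -0.6498]
blue [ 18. 216.] 1780 ztop 0.052 [ 0.6137 -0.1059  0.0288] 181
blue [ 97. 242.] 7166 ztop 0.0837 [ 0.6143 -0.0024  0.0219] 1673
blue [254. 246.] 3779 ztop 0.0776 [0.6167 0.0967 0.0178] 1110
dark [ 19. 186.] [  0 173  44  38] [ 0.5904 -0.09    0.0153] [ 0.6091 -0.1022  0.0256]
dark [146. 196.] [ 93 172  86  63] [0.5993 0.0101 0.0153] [ 0.6105 -0.0001  0.0298]
dark [255. 212.] [210 174  90 123] [0.5984 0.0967 0.0154] [0.6101 0.097  0.0297]
wrist [ 33. 204.] 1556 mean [ 0.606  -0.0827  0.0153] circ [ 0.6121 -0.1031  0.0327]
wrist [145. 202.] 2484 mean [0.6044 0.0088 0.0154] circ [ 0.6144 -0.0018  0.0342]
wrist [255. 196.] 2567 mean [0.5989 0.0971 0.0154] circ [0.6096 0.097  0.0297]
```

>>> apply_moves([
  [[0.003,0,0.04],0,30],
  [[0,0,0.03],0,30],
  [[0,0,0.015],0,30],
  [[0,0,0.01],0,30],
  [[0,0,0.005],0,30],
  [[0,0,0.005],0,30],
  [[0,0,0],0,30],
  [[0,0,0],0,30],
  [[0,0,0],0,30],
  [[0,0,0],0,30],
])

```text
time: 52.0
tcp_pos: [0.616, 0.0963, 0.0389]
ee_rot: [0.0, -0.0, 1.0, -0.0]
ft_force: [-2.2, -1.1, 5.9]
finger_gap: 0.412
```

In contact at 6 N. Releasing and backing off.

>>> apply_moves([
  [[0,0,-0.003],0,37],
  [[0,0,0],0,39],
  [[0,0,0],0,41],
  [[0,0,0],0,43],
  [[0,0,0],0,46],
  [[0,0,0],0,50],
  [[0,0,0],0,54],
  [[0,0,0],0,58],
  [[0,0,0],0,58],
  [[0,0,0],0,58],
])

```text
time: 53.25
tcp_pos: [0.6159, 0.0963, 0.0389]
ee_rot: [0.0, -0.0, 1.0, -0.0]
ft_force: [-0.5, -0.3, 0.8]
finger_gap: 0.617
```

>>> apply_moves([
  [[0,0,-0.15],0,58],
  [[0,0,-0.3],0,58],
  [[0,0,-0.5],0,58],
  [[0,0,-0.6],0,58],
  [[0,0,-0.6],0,58],
  [[0,0,-0.6],0,58],
  [[0,0,-0.4],0,58],
  [[0,0,-0.2],0,58],
  [[0,0,0],0,58],
  [[0,0,0],0,58],
])

```text
time: 54.5
tcp_pos: [0.6155, 0.0963, 0.239]
ee_rot: [-0.001, -0.0, 1.0, -0.0]
ft_force: [0.1, 0.5, -0.1]
finger_gap: 0.615
```

>>> apply_moves([
  [[0.1,-0.1,-0.1],0,58],
  [[0.2,-0.3,-0.1],0,58],
  [[0.3,-0.4,-0.1],0,58],
  [[0.3,-0.5,-0.1],0,58],
  [[0.3,-0.5,0],0,58],
  [[0.3,-0.4,0],0,58],
  [[0.2,-0.3,0],0,58],
  [[0.1,-0.1,0],0,58],
  [[0,0,0],0,58],
  [[0,0,0],0,58],
])

```text
time: 55.75
tcp_pos: [0.5083, -0.0589, 0.2638]
ee_rot: [-0.0, -0.001, 1.0, -0.0]
ft_force: [0.8, -0.6, -0.8]
finger_gap: 0.619
```

```bash
python3 w.py f1; python3 pads.py|grep wrist
python3 - <<'E'
from h import *
c=read_camera('scene'); cv2.imwrite('pics/f1s.png',cv2.resize(c['color'][130:280,100:360],None,fx=3,fy=3,interpolation=cv2.INTER_CUBIC))
E
```

```text
tcp [ 0.5083 -0.0589  0.2638] t 55.75 q [-0.0001 -0.0007  1.     -0.0001] gap 0.6188640741319708 ft [ 0.8001 -0.6275 -0.7534]
blue [157. 242.] 2355 ztop 0.1098 [ 0.4576 -0.2415  0.15  ] 343
blue [226. 242.] 1481 ztop 0.2659 [ 0.5006 -1.6109  1.5234] 50
blue [287. 239.] 881 ztop 0.2669 [0.5128 1.3866 1.4162] 39
blue [352. 238.] 776 ztop 0.0706 [0.6159 0.0956 0.0176] 171
wrist [233. 217.] 294 mean [ 0.5937 -0.0945  0.0153] circ [ 0.6126 -0.102   0.0314]
wrist [281. 220.] 345 mean [ 0.5986 -0.0147  0.0153] circ [ 0.6144 -0.0034  0.0316]
wrist [343. 224.] 578 mean [0.6059 0.0907 0.0153] circ [0.6155 0.0966 0.0319]
```

View pics/f1.png

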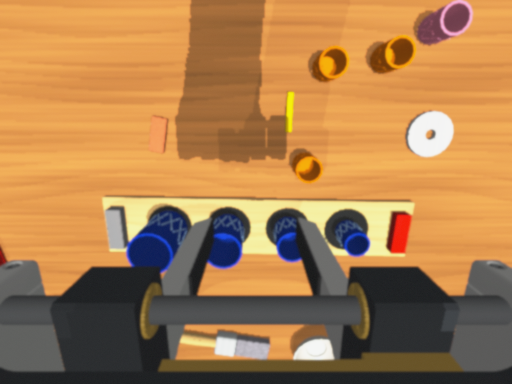

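View pics/f1s.png

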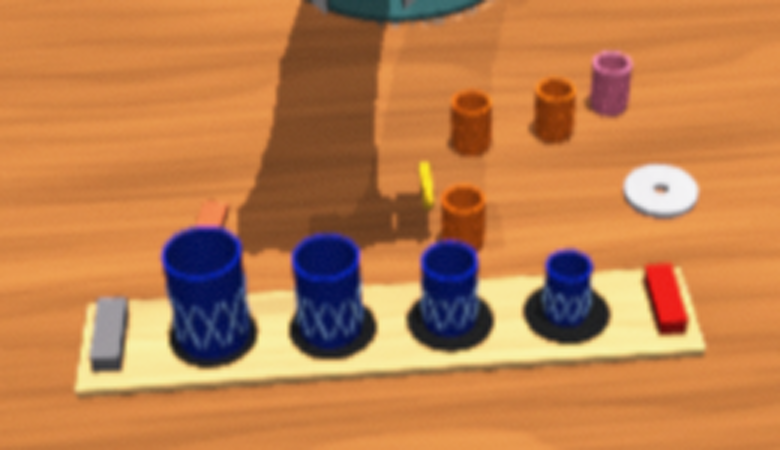

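All four stand in order from red. For an independent centring check, I'll measure the rims in the scene camera against the pad positions that camera gave earlier.

Run:
```python
from h import *
np.set_printoptions(precision=4,suppress=True)
for n,pads in(('scene',[(.6246,.0965),(.6223,-.003),(.6205,-.1029),(.6191,-.2024)]),('top',[(.6173,.0976),(.6155,-.0024),(.614,-.1022),(.6124,-.2018)])):
    c=read_camera(n); X=cloud(c)
    for i,((px,py),z) in enumerate(zip(pads,(.070,.083,.096,.109))):
        b=c['color'].astype(int); m=(b[...,0]>b[...,2]+25)&(np.hypot(X[...,0]-px,X[...,1]-py)<.045)&(X[...,2]>.02)
        P=X[m]; 
        if len(P)<60: print(n,i+1,'hidden',len(P)); continue
        zt=np.percentile(P[:,2],97); r=P[P[:,2]>zt-.006]; k=circ(r[:,:2])
        print(n,'pad',i+1,'ztop',zt.round(4),k,len(r),'off mm',((k[:2]-[px,py])*1000).round(1))
print(get_state()['time'])
```

```text
scene pad 1 ztop 0.0711 [0.6221 0.0955 0.0178] 62 off mm [-2.5 -1. ]
scene pad 2 ztop 0.0839 [ 0.6198 -0.0034  0.022 ] 94 off mm [-2.5 -0.4]
scene pad 3 ztop 0.0969 [ 0.619  -0.1039  0.026 ] 128 off mm [-1.5 -1. ]
scene pad 4 ztop 0.1095 [ 0.6175 -0.2019  0.0299] 134 off mm [-1.6  0.5]
top pad 1 ztop 0.0707 [0.6164 0.0972 0.0179] 68 off mm [-0.9 -0.4]
top 2 hidden 0
top 3 hidden 0
top 4 hidden 0
56.1
```

Every camera puts the offsets at about 2.5 mm or less, most of it fixed-camera bias, and the heights match pad height plus tumbler height. Handing in.

```bash
python3 -c "
from rig import *
s=get_state();print(s['time'],abs(s['joint_vel']).max());print(close_job())"
```

```text
56.1 0.00310440606426581
the job is handed in; nothing more can be done
None
```

All four tumblers stand upright on the pads in order: a on pad1 next to the red block, then b, c and d on pads 2, 3 and 4. I handed the job in at 56 s with the gripper clear of everything, and never touched the orange and pink look-alikes.

- **Heights:** the rims measured 70, 84, 97 and 110 mm, which is pad height plus each tumbler's own height.
- **Centring:** the wrist camera put each tumbler within about 2 mm of its pad centre. The scene camera showed up to 2.5 mm in x, though the fixed cameras disagree with each other by about 6 mm in x. In the last check the top camera could see only pad1, which was 1 mm off.
- **Set-downs:** contact forces on the pads stayed at 8 N or less, and I saw no contact between tumblers.
- **One grasp redone:** my first grip on d, before lifting, was too low and uneven, probably bearing on the cut pattern. I released it and gripped higher on the smooth wall; it then lifted cleanly.

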